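# Load the orange-lidded jar in the nut mill, lock it, and hold the mill on its third step

## Task

Put the steel jar with the orange lid into the nut mill: lower it fully home in the square pocket before letting go, then swing the red-handled locking lever fully shut over its foot. Only then turn the hold-to-run dial clockwise, past its first and second clicks to the third step (the orange dot), and finish while still holding it there against its return spring: do not let go at the end. Leave the other jars and everything else on the bench where they are.

Things in the scene. Friction and masses are not known exactly. Their poses are not given: they have to be found in the camera images.
- mill: bench nut mill, fixed: white housing, steel deck 100 mm above the table, 250 mm (its x) by 360 mm (its y). Origin at the centre of its underside, x away from the operator, y to the left, z up. Jar pocket and lever on its left (+y) half, dial on its right half. At the right rear a motor cowl rises 28 mm above the deck. Place and yaw vary.
- pocket (a point): centre of the floor of the mill's square pocket, level with the deck (100 mm above the table), mill's axes. A black collar 6 mm thick and 18 mm high surrounds it; the pocket is 80 mm square inside, sides along the mill's x and y, for a jar's 76 mm foot.
- jar_orange_center (a point): jar to load (orange lid): its centre, 52 mm above its underside, z up, x and y square to its sides. 104 mm tall, about 0.4 kg. Black square foot 76 mm wide, 28 mm tall (lowest 4 mm only 70 mm wide, a lead-in); above it square steel body and lid, 56 mm wide. Fits the pocket in any quarter turn. Stands on the table left of the mill, in one of three places shared with the other jars, turned at will.
- jar_blue_center (a point): centre of another jar of the same shape, with a blue lid: leave alone
- jar_white_center (a point): centre of another jar of the same shape, with a white lid: leave alone
- lever_pivot (a point): the locking lever's upright pivot axis, beside the pocket on its front right, 134 mm above the table
- lever_peg (a point): middle of the lever's red upright handle peg: 14 mm in diameter, from 138 to 178 mm above the table, 125 mm from the pivot axis. It stands on the end of a flat steel bar 13 mm wide, 130 to 138 mm above the table, which when shut lies along the front of the jar, 2 mm above the top of its foot.
- lever (a joint): angle of the locking lever (rad): 0 fully shut (a stop; its bar then points along the mill's +y, over the jar's foot), grows as it swings out about the vertical towards the mill's front (-x), up to 1.05. Starts 0.65 to 0.9. Stays where it is left (about 1 N at the peg). A jar that is not fully home blocks it.
- dial_axis (a point): point on the dial's upright axis at deck height, 100 mm above the table
- dial: hold-to-run dial: black disc 64 mm wide, 102 to 118 mm above the table, with an upright straight wing handle, 13 mm thick, 116 to 152 mm above the table; its long end reaches 62 mm from the axis and has an orange line (short end 16 mm). Origin on the axis at table height, x along the long end, z up. At off the long end points 0.6 rad to the left of the mill's x (away from the operator).
- dial_grip (a point): point in the middle of the long end of the dial's handle, 46 mm from the axis, 134 mm above the table; it turns with the dial, x along the handle, z up
- selector (a joint): angle of the dial (rad), growing clockwise seen from above: 0 off (black bar on the white plate), clicks at 0.4 and 0.8 (first and second step, black dots), third step at 1.20 (orange dot), stop at 1.26. A spring pulls it back to 0 from everywhere with 0.07 to 0.26 Nm (up to 6 N at the grip point); the clicks are felt but do not hold it.
- scoop: small open aluminium scoop, about 120 mm long and 28 mm high, lying before the mill: leave alone
- tongs: pastry tongs, about 250 mm long, lying on the right: leave alone
- brush: pastry brush lying on the left: leave alone
- loaf: brown loaf, 200 mm by 90 mm, 75 mm high, on the left: leave alone
- card_stand: blank price card in a small wooden stand, 71 mm high, behind the jars: leave alone
- nut_tin: copper tin with a wooden lid, 94 mm in diameter, 101 mm high, right of the mill: leave alone
Not all that is in view belongs to the job. Leave any pink or purple look-alike of the part that bears jar_orange_center alone.

How it is judged:
On the way, in this order (a step that is already met when the one before it is completed fails the run):
1. the orange-lidded jar stands fully home in the mill's pocket, let go (horizontal distance between jar_orange_center and pocket below 0.004 m and z of jar_orange_center in the frame of pocket between 0.048 and 0.055 m and angle between jar_orange_center's own z axis and vertical below 0.05 rad and contact force between the fingers and jar_orange below 0.3 N), for 0.2 s.
2. the locking lever is fully shut over the foot of the seated jar (horizontal distance between jar_orange_center and pocket below 0.004 m and z of jar_orange_center in the frame of pocket between 0.048 and 0.055 m and angle between jar_orange_center's own z axis and vertical below 0.05 rad and value of joint lever below 0.08 rad), for 0.2 s.
3. the dial is held on its third step (all of step 2 and value of joint selector above 1.1 rad), for 0.5 s.
At the end, for the whole second after the job is handed in: Orange-lidded jar home in the pocket (centre within 4 mm, foot within 3 mm of the floor, upright) and not held; lever below 0.08 rad; dial above 1.1 rad, the fingers still holding it there (over 1 N); other jars and things within 40 mm of their places (all of step 3 and contact force between the fingers and dial above 1 N and contact force between the fingers and jar_orange below 0.3 N and not (distance of any of jar_blue_center, jar_white_center, scoop, tongs, brush, loaf, card_stand, nut_tin from where it was at the start of the episode above 0.04 m or angle between any of jar_blue_center, jar_white_center, card_stand, nut_tin's own z axis and vertical above 0.5 rad)); the arm keeps its last pose, push and grip.
It fails at once if the dial was turned up while the jar was not home or the lever not shut (value of joint selector above 0.25 rad and (value of joint lever above 0.12 rad or not (horizontal distance between jar_orange_center and pocket below 0.004 m and z of jar_orange_center in the frame of pocket between 0.048 and 0.055 m and angle between jar_orange_center's own z axis and vertical below 0.05 rad))).
It fails at once if the jar was let go over the pocket before it was home (more than 10 mm above its floor) (horizontal distance between jar_orange_center and pocket below 0.03 m and z of jar_orange_center in the frame of pocket above 0.062 m and contact force between the fingers and jar_orange below 0.1 N).
It fails at once if another jar or thing on the bench was moved more than 40 mm or knocked over (distance of any of jar_blue_center, jar_white_center, scoop, tongs, brush, loaf, card_stand, nut_tin from where it was at the start of the episode above 0.04 m or angle between any of jar_blue_center, jar_white_center, card_stand, nut_tin's own z axis and vertical above 0.5 rad).
It also fails if it takes over 72 s, if anything falls off the work surface, if the arm or the gripper's body presses on something with over 40 N, if the wrist force passes 120 N, or if a joint passes its speed limit or range.

## Robot

A 7-joint arm with a two-finger parallel gripper is mounted at the origin on the work surface. World frame = base frame: x ahead of the robot, y to its left, z up, the work surface at z = 0. Lengths are in m, angles in rad, forces in N, time in s.
With the tool pointing down it reaches from about 0.425 to 0.825 m from the base axis. Payload 3.6 kg.
Tool frame: the origin (TCP) lies between the finger pads; the fingertips stand 14 mm ahead of it and the grasp point (between the pads) lies 5 mm behind it (env.finger_overhang is the distance from the TCP to the fingertips, in m); y points along the fingers, z is the direction in which the jaws open and shut, and the axes are right-handed (so a half turn about y gives the same grasp; the last joint's range is limited). The gripper opens to 93 mm and grips with 3 to 60 N. Pads are 15 mm wide; open, the fingers measure 128 mm over their backs; the gripper's body (75 mm by 188 mm) begins 65 mm behind the grasp point.
Start: joints at [1.258, 0.615, -0.013, 1.423, 0.008, 1.103, -0.04], TCP at [0.183, -0.624, 0.233] pointing down, gripper open.
Joint ranges: [-3.12, 3.12], [-0.3, 2.06], [-1.34, 1.32], [0.26, 2.42], [-1.36, 4.5], [0.01, 1.98], [-2.84, 2.84]. Speed limits (rad/s): [2.79, 2.79, 3.14, 3.14, 3.14, 3.14, 3.14].

## Interface

Orientations are given as [roll, pitch, yaw] about the fixed x, y, z axes, in that order (R = Rz(yaw) Ry(pitch) Rx(roll)).
In Python, from cell import readout, optics, ticket, env gives the robot as it stands. The module is installed in compiled form; this text tells all that it offers.
- The arm moves only by the tool carry_out, never from a script. Its argument "series" is one flat list of numbers, 7 for each row, row after row: the opening, from 0 (shut) to 1 (fully open), then the shift along the tool's x, y, z scaled (see below), then the turn, a rotation vector about the tool's x, y, z scaled (see below). A call has 1 to 10 rows; each row shifts and turns the commanded pose from where the row before left it, along the tool's axes as they then stand; what a row does not reach is not made up. The controller multiplies each number of a shift by 20 mm and each number of a turn by 0.08 rad. A row lasts 1/10 s, in which the tool goes at most 50 mm and 8.59 degrees, less where a joint would pass 70% of its speed; a pose out of reach is approached as far as the arm can. A call with a number of a shift or a turn outside -1 to 1 is refused whole. A call with a gripper value outside its range is refused whole. The fingers move at their own pace and stop on an object; "grip_force" is the grip in N (left out, the last holds). Time passes only in rows, so rows that do not move let the fingers close. It gives the time, the measured TCP pose, the force and the opening at its end, in the units of the state.
- readout.sense(): the state, without advancing time (a new reading comes with each control period).
- optics.capture(name): name is "scene" or "top" or "wrist"; returns (picture, depth): 384x512x3 uint8, red, green, blue; 384x512 float32, m along the optical axis (not along the pixel's ray), 0 where there is no reading.
- optics.calibration(name): a dict with "fx", "fy", "cx", "cy" (pixels), "position" and "attitude" of the camera in the world; the wrist camera has in their place "mount" (4x4, takes a point from camera to tool coordinates, whose origin is the TCP and whose axes are the tool frame's). Camera axes: x right, y up, looking along -z (the intrinsics and any distortion apply to the point x, -y, -z); pixel columns grow to the right and rows downward; lengths in m; the calibration is good to about 2 mm. A picture is of the moment at which its call begins: read the wrist's pose just before it. calibration takes no time and is no camera call.
- ticket.job_done(): hands the job in, once; it reports no verdict.
The state is a dict: "time_s": time; "joint_positions": joint angles; "qd": joint speeds; "effort": joint torques, N m; "tcp_pos": TCP position; "ee_rot": TCP orientation; "ft_force": force on the tool from outside, world axes, zero at the start; "wrist_torque": the same for the moment, N m; "width": finger opening in m.
Only numpy, scipy, OpenCV 4.12 (cv2) and the standard library are available. Lean on these libraries where they do the work, as an engineer would, in place of code of your own. Each camera call takes 0.05 s, during which the arm holds its last target.

## Working session

There is one attempt and no reset: what is moved stays moved. The work goes in short steps, Python scripts to look and compute and a tool call to move; the robot and the scene stay as the last step left them, time stands still between calls to the robot, and variables do not carry over. Pictures are saved under pics/ and viewed, and the job is handed in when it is done.

Besides the shell and the picture viewer there is one more tool, called after "Call:" as name(argument=value, ...) on one line, values as JSON. carry_out: Moves the arm, as the interface text tells. Shifts and turns lie within -1 to 1; 1 stands for 20 mm of shift or 0.08 rad of turn. Its arguments: {"type":"object","properties":{"series":{"type":"array"},"grip_force":{"type":"number"}},"required":["series"]}

```bash
mkdir -p pics; python3 - <<'E'
from cell import readout, optics, ticket, env
import cv2,numpy as np
s=readout.sense(); print({k:np.round(v,3) for k,v in s.items()})
for n in ("scene","top","wrist"):
    p,d=optics.capture(n); cv2.imwrite(f"pics/{n}0.png",p[:,:,::-1]); np.savez(f"pics/{n}0.npz",p=p,d=d)
    print(n,optics.calibration(n), d.min(),d.max())
print(env.finger_overhang)
E
ls
```

```text
{'time_s': np.float64(0.0), 'joint_positions': array([ 1.258,  0.616, -0.013,  1.425,  0.008,  1.103, -0.04 ]), 'qd': array([-0.001, -0.   ,  0.001,  0.   , -0.001,  0.001, -0.   ]), 'effort': array([ 0.0000e+00, -4.5894e+01,  2.0900e-01, -1.6574e+01, -6.1000e-02,
        2.1000e-02,  0.0000e+00]), 'tcp_pos': array([ 0.183, -0.623,  0.232]), 'ee_rot': array([-1.573, -0.   , -2.856]), 'ft_force': array([-0.283,  0.762, -0.201]), 'wrist_torque': array([0.06 , 0.039, 0.005]), 'width': np.float64(0.093)}
scene {'fx': 351.13940639557296, 'fy': 351.13940639557296, 'cx': 252.54396942072282, 'cy': 194.67609042470042, 'position': array([ 1.06864043, -0.366338  ,  1.037943  ]), 'attitude': array([ 0.66978661, -0.00852494,  0.90888185])} 0.0 3.410525
top {'fx': 362.39092348313613, 'fy': 362.39092348313613, 'cx': 253.17609944532174, 'cy': 195.28986776120124, 'position': array([0.33143574, 0.05578078, 1.331341  ]), 'attitude': array([ 0.14001904,  0.00160047, -1.56539833])} 0.0 2.2991242
wrist {'fx': 269.26672869159603, 'fy': 269.26672869159603, 'cx': 254.05372221060787, 'cy': 189.72905314762286, 'mount': array([[ 5.55233586e-04, -9.71233277e-01, -2.38129405e-01,
        -6.46542213e-02],
       [-1.38493251e-03,  2.38128467e-01, -9.71232678e-01,
        -1.52054236e-01],
       [ 9.99998887e-01,  8.69054158e-04, -1.21287562e-03,
        -7.52763393e-04],
       [ 0.00000000e+00,  0.00000000e+00,  0.00000000e+00,
         1.00000000e+00]])} 0.0 1.3172554
0.014
pics
```

View pics/scene0.png

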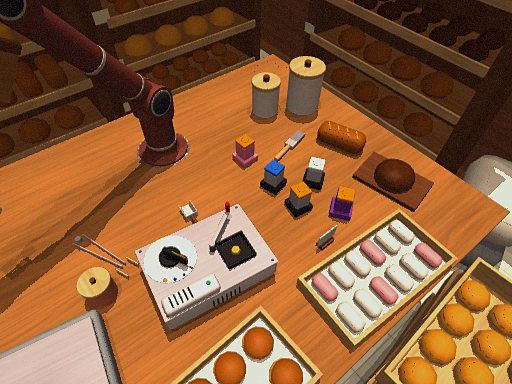

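View pics/top0.png

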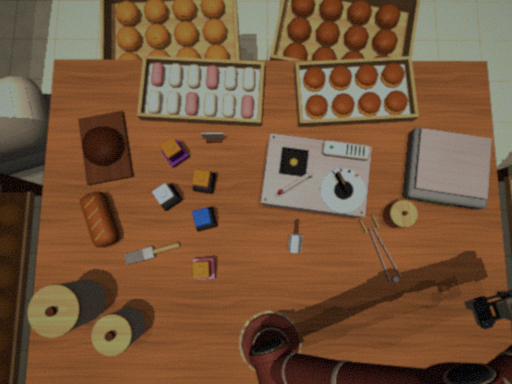

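View pics/wrist0.png

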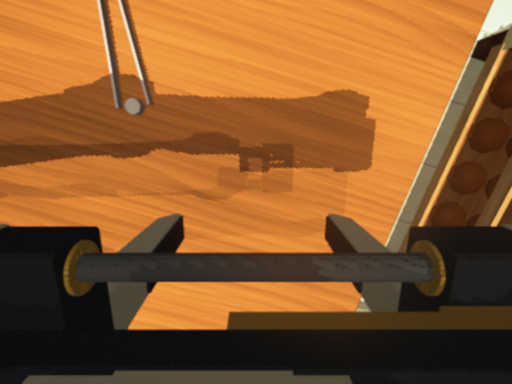

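The top view shows the orange-lidded jar with black foot at (204,181), the blue one at (204,218), the white one at (166,196), and pink and purple look-alikes at (204,267) and (175,152). The mill is around (317,175), with the pocket at (293,162), the peg at (279,191) and the dial at (344,190).

```bash
cat > h.py <<'E'
from cell import readout, optics, ticket, env
import cv2,numpy as np
from scipy.spatial.transform import Rotation as R
def pose(name,s=None):
    c=optics.calibration(name)
    if name=="wrist":
        s=s or readout.sense()
        T=np.eye(4);T[:3,:3]=R.from_euler('xyz',s['ee_rot']).as_matrix();T[:3,3]=s['tcp_pos']
        T=T@c['mount']; return c,T[:3,:3],T[:3,3]
    return c,R.from_euler('xyz',c['attitude']).as_matrix(),np.array(c['position'])
def rays(name,uv,s=None):
    c,M,p=pose(name,s); uv=np.atleast_2d(uv).astype(float)
    d=np.c_[(uv[:,0]-c['cx'])/c['fx'],-(uv[:,1]-c['cy'])/c['fy'],-np.ones(len(uv))]
    return p,d@M.T
def onplane(name,uv,z,s=None):
    p,d=rays(name,uv,s); return p+d*((z-p[2])/d[:,2])[:,None]
def cloud(name,d,s=None):
    v,u=np.mgrid[0:384,0:512]; p,r=rays(name,np.c_[u.ravel(),v.ravel()],s)
    return (p+r*d.ravel()[:,None]).reshape(384,512,3)
def proj(name,P,s=None):
    c,M,p=pose(name,s); q=(np.atleast_2d(P)-p)@M
    return np.c_[c['cx']+c['fx']*q[:,0]/-q[:,2], c['cy']-c['fy']*q[:,1]/-q[:,2]]
def snap(name,tag):
    s=readout.sense(); p,d=optics.capture(name)
    cv2.imwrite(f"pics/{tag}.png",p[:,:,::-1]); np.savez(f"pics/{tag}.npz",p=p,d=d); 
    return s,p,d
E
python3 - <<'E'
from h import *
for n in("top","scene"):
    f=np.load(f"pics/{n}0.npz"); d=f['d']; X=cloud(n,d); p=f['p']
    print(n,'optical at',[ (u,v,np.round(X[v,u],3)) for u,v in ([(300,250),(204,180),(293,160),(285,150),(344,188),(317,206)] if n=="top" else [(350,215),(300,190),(236,250),(170,255),(200,220)])])
    cv2.imwrite(f"pics/{n}crop.png",cv2.resize(p[:,:,::-1][120:290,150:390] if n=="top" else p[:,:,::-1][130:330,120:360],None,fx=3.3 if n=="top" else 3,fy=3.3 if n=="top" else 3,interpolation=cv2.INTER_CUBIC)[:600,:800])
E
```

```text
top optical at [(300, 250, array([ 0.319, -0.109,  0.022])), (204, 180, array([0.557, 0.228, 0.104])), (293, 160, array([ 0.626, -0.078,  0.114])), (285, 150, array([ 0.666, -0.052,  0.099])), (344, 188, array([ 0.525, -0.243,  0.144])), (317, 206, array([ 0.469, -0.16 ,  0.097]))]
scene optical at [(350, 215, array([0.724, 0.348, 0.028])), (300, 190, array([0.574, 0.236, 0.105])), (236, 250, array([ 0.629, -0.077,  0.107])), (170, 255, array([ 0.541, -0.246,  0.138])), (200, 220, array([ 0.401, -0.073, -0.003]))]
```

View pics/topcrop.png

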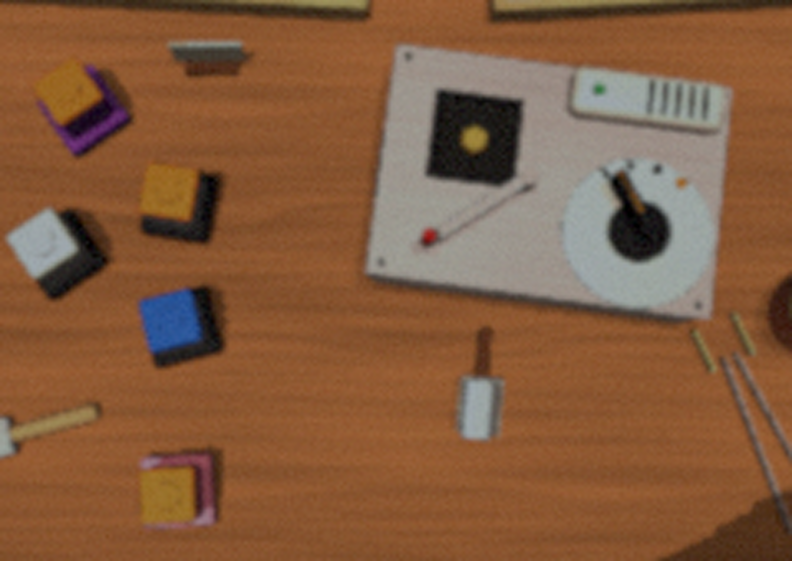

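View pics/scenecrop.png

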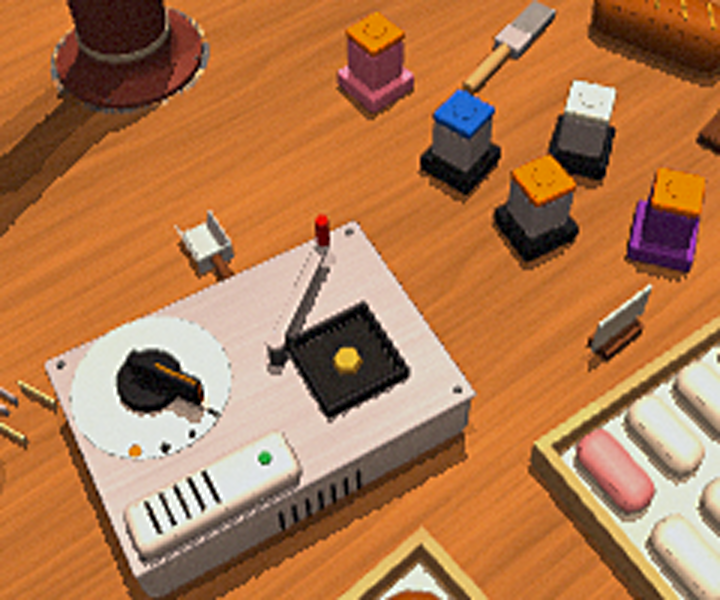

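Call:
carry_out(series=[1,0,-0.7,0,0,1,0,1,0,-0.7,0,0,1,0,1,0,-0.7,0,0,1,0,1,0,-0.7,0,0,1,0,1,0,-0.7,0,0,1,0,1,-0.4,0,-1,0,0,0,1,-0.4,0,-1,0,0,0,1,-0.4,0,-1,0,0,0,1,-0.4,0,-1,0,0,0,1,-0.4,0,-1,0,0,0])

```text
time_s: 1.15
tcp_pos: [0.2347, -0.5277, 0.3023]
ee_rot: [-1.572, -0.0, 3.027]
ft_force: [0.3, 1.3, 0.2]
width: 0.0928
```

Call:
carry_out(series=[1,-0.4,0,-1,0,0,0,1,-0.4,0,-1,0,0,0,1,-0.4,0,-1,0,0,0,1,-0.4,0,-1,0,0,0,1,-0.4,0,-1,0,0,0,1,-0.4,0,-1,0,0,0,1,-0.4,0,-1,0,0,0,1,-0.4,0,-1,0,0,0,1,-0.4,0,-1,0,0,0,1,-0.4,0,-1,0,0,0])

```text
time_s: 2.15
tcp_pos: [0.3368, -0.3382, 0.3024]
ee_rot: [-1.571, -0.0, 3.027]
ft_force: [0.2, -0.5, 0.0]
width: 0.0928
```

Call:
carry_out(series=[1,-0.4,0,-1,0,0,0,1,-0.4,0,-1,0,0,0,1,-0.4,0,-1,0,0,0,1,-0.4,0,-1,0,0,0,1,-0.4,0,-1,0,0,0,1,0,0,0,0,0,0])

```text
time_s: 2.75
tcp_pos: [0.3892, -0.2414, 0.3025]
ee_rot: [-1.573, 0.0, 3.034]
ft_force: [-0.4, -0.5, -0.4]
width: 0.0925
```

```bash
python3 - <<'E'
from h import *
s,p,d=snap("wrist","w1"); print(np.round(s['tcp_pos'],4),np.round(s['ee_rot'],4),np.round(s['joint_positions'],2),s['time_s'])
E
```

```text
[ 0.3892 -0.2414  0.3025] [-1.5727e+00  2.0000e-04  3.0337e+00] [ 0.54  0.24 -0.04  1.84  0.01  1.06 -1.18] 2.75
```

View pics/w1.png

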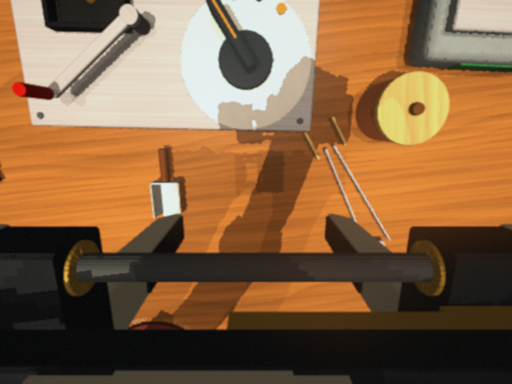

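Mill in partial view: peg (20,90), dial axis ~(246,60); the pocket is cut off at the top. I'll move further forward and left.

Call:
carry_out(series=[1,-1,0,-1,0,0,0,1,-1,0,-1,0,0,0,1,-1,0,-1,0,0,0,1,-1,0,-1,0,0,0,1,-1,0,0,0,0,0,1,0,0,0,0,0,0])

```text
time_s: 3.4
tcp_pos: [0.4977, -0.1771, 0.3021]
ee_rot: [-1.57, 0.0, 3.028]
ft_force: [0.0, -0.2, -0.4]
width: 0.0933
```

```bash
python3 - <<'E'
from h import *
s,p,d=snap("wrist","w2"); print(np.round(s['tcp_pos'],4),np.round(s['ee_rot'],4),np.round(s['joint_positions'],2),s['time_s'])
np.save("pics/w2s.npy",s,allow_pickle=True)
E
```

```text
[ 0.4977 -0.1771  0.3021] [-1.5704e+00  4.0000e-04  3.0278e+00] [ 0.36  0.36 -0.08  1.67  0.03  1.12 -1.42] 3.4
```

View pics/w2.png

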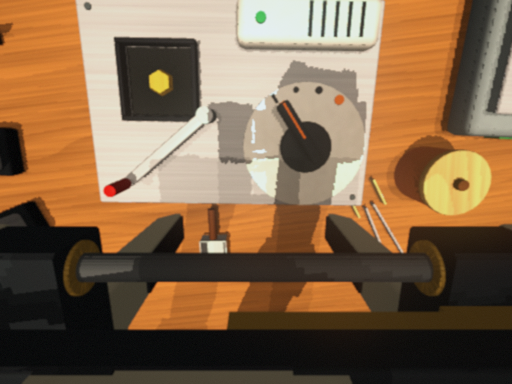

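The mill is now in full view: pocket collar (115-200, 37-122), yellow hub (160,82), pivot (208,114), peg top (110,191), dial (305,146).

```bash
python3 - <<'E'
from h import *
f=np.load("pics/w2.npz"); s=np.load("pics/w2s.npy",allow_pickle=True).item(); p=f['p'];d=f['d']
hsv=cv2.cvtColor(p,cv2.COLOR_RGB2HSV)
X=cloud("wrist",d,s)
print("deck z", np.median(X[60:110,215:235,2]), "table z",np.median(X[60:100,400:440,2]))
# collar
m=(p.max(2)<75).astype(np.uint8); 
n,l,st,c=cv2.connectedComponentsWithStats(m); k=l[50,118] or l[45,130]; cm=(l==k).astype(np.uint8); print(st[k],n)
ct=max(cv2.findContours(cm,0,1)[0],key=cv2.contourArea)[:,0,:].astype(float)
def fitline(sel):
    q=ct[sel]; vx,vy,x0,y0=cv2.fitLine(q.astype(np.float32),cv2.DIST_HUBER,0,.01,.01).ravel(); return (x0,y0),(vx,vy)
x0,y0,w,h=st[k][:4]
def edge(pts,z):
    # on plane fit
    W=onplane("wrist",pts,z,s)[:,:2]; v=cv2.fitLine(W.astype(np.float32),cv2.DIST_HUBER,0,1e-4,1e-4).ravel(); return v
mid=lambda a,lo,hi:(a>lo)&(a<hi)
X_,Y_=ct[:,0],ct[:,1]
L=ct[mid(Y_,y0+12,y0+h-12)&(X_<x0+15)]; Rr=ct[mid(Y_,y0+12,y0+h-25)&(X_>x0+w-12)]
T=ct[mid(X_,x0+12,x0+w-12)&(Y_<y0+10)]; B=ct[mid(X_,x0+12,x0+w-25)&(Y_>y0+h-10)]
for nme,q in zip("LRTB",(L,Rr,T,B)):
    for z in(.1,.118):
        v=edge(q,z); print(nme,z,len(q),np.round(v[2:],4),'ang',round(np.arctan2(v[1],v[0])%np.pi,4))
# hub
ym=((hsv[...,0]>18)&(hsv[...,0]<35)&(hsv[...,1]>130)).astype(np.uint8); ym[:60]*=1
n,l,st2,c=cv2.connectedComponentsWithStats(ym)
for i in range(1,n):
    if st2[i][4]>100: print('yel',st2[i],c[i],onplane("wrist",c[i],.110,s).round(4))
print('hub depth',X[82,160])
# deck front edge & left edge
for uv in [(88,6),(110,193),(352,197)]: print('screw',uv,onplane("wrist",uv,.1,s).round(4))
# peg top, pivot
rm=((hsv[...,0]<6)|(hsv[...,0]>174))&(hsv[...,1]>150); rm=rm.astype(np.uint8)
n,l,st3,c=cv2.connectedComponentsWithStats(rm)
for i in range(1,n):
    if st3[i][4]>60: print('red',st3[i],c[i],onplane("wrist",c[i],.165,s).round(4))
cv2.imwrite("pics/w2a.png",cv2.resize(p[:,:,::-1][20:210,80:280],None,fx=3,fy=3,interpolation=cv2.INTER_CUBIC))
cv2.imwrite("pics/w2b.png",cv2.resize(p[:,:,::-1][60:210,240:380],None,fx=4,fy=4,interpolation=cv2.INTER_CUBIC))
E
```

```text
deck z 0.10001935673661438 table z 0.00018207376537773823
[ 115   38   84   83 5834] 53
L 0.1 58 [ 0.6325 -0.0254] ang 3.0142
L 0.118 58 [ 0.6289 -0.0335] ang 3.0142
R 0.1 45 [ 0.6304 -0.1226] ang 3.009
R 0.118 45 [ 0.627  -0.1257] ang 3.009
T 0.1 59 [ 0.6727 -0.0826] ang 1.4371
T 0.118 59 [ 0.6671 -0.0878] ang 1.4371
B 0.1 46 [ 0.5838 -0.0461] ang 1.4565
B 0.118 46 [ 0.5818 -0.0602] ang 1.4565
yel [148  69  23  25 424] [158.70283019  81.18632075] [[ 0.6241 -0.0768  0.11  ]]
yel [ 423  150   69   65 1913] [456.86199686 180.20752744] [[ 0.4606 -0.4394  0.11  ]]
yel [ 65 239  34  25 182] [ 80.87362637 249.68681319] [[0.4204 0.074  0.11  ]]
yel [ 63 267  31  30 215] [ 75.45581395 283.41395349] [[0.3698 0.0958 0.11  ]]
yel [447 306  22  24 105] [458.87619048 318.04761905] [[ 0.2477 -0.4558  0.11  ]]
hub depth [ 0.62281868 -0.07859765  0.11135752]
screw (88, 6) [[ 0.7157 -0.0084  0.1   ]]
screw (110, 193) [[0.4936 0.02   0.1   ]]
screw (352, 197) [[ 0.4503 -0.3062  0.1   ]]
red [104 179  26  18 259] [116.12741313 187.4015444 ] [[ 0.5115 -0.0257  0.165 ]]
```

View pics/w2a.png

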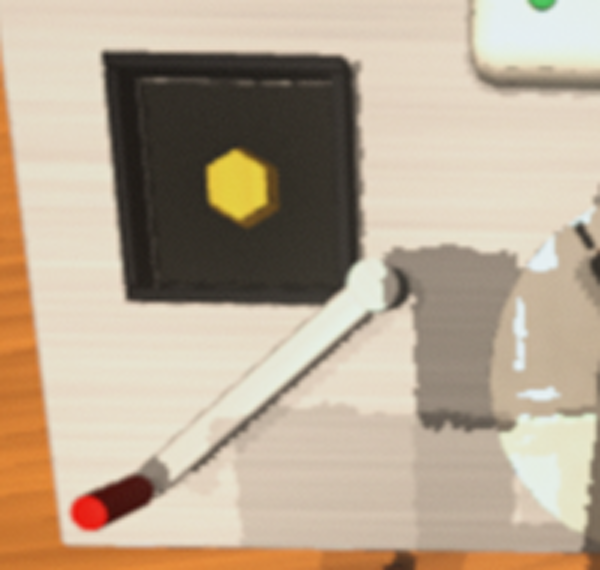

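View pics/w2b.png

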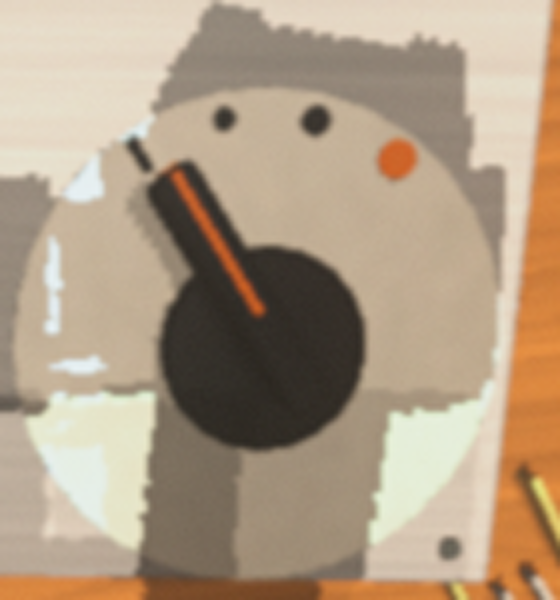

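Call:
carry_out(series=[1,-0.4,0,-0.9,0,0.2,0,1,-0.4,0,-0.9,0,0,0,1,-0.4,0,-0.9,0,0,0,1,-0.4,0,-0.9,0,0,0,1,-0.4,0,-0.9,0,0,0,1,0,0,-0.9,0,0,0,1,0,0,0,0,0,0])

```text
time_s: 4.15
tcp_pos: [0.549, -0.0728, 0.3026]
ee_rot: [-1.572, -0.001, 3.014]
ft_force: [0.3, -0.3, -1.0]
width: 0.0933
```

```bash
python3 - <<'E'
from h import *
s,p,d=snap("wrist","w3"); print(np.round(s['tcp_pos'],4),np.round(s['ee_rot'],4),np.round(s['joint_positions'],2),s['time_s'])
np.save("pics/w3s.npy",s,allow_pickle=True)
E
```

```text
[ 0.549  -0.0728  0.3026] [-1.5719e+00 -1.1000e-03  3.0141e+00] [ 0.17  0.4  -0.11  1.6   0.04  1.15 -1.65] 4.15
```

View pics/w3.png

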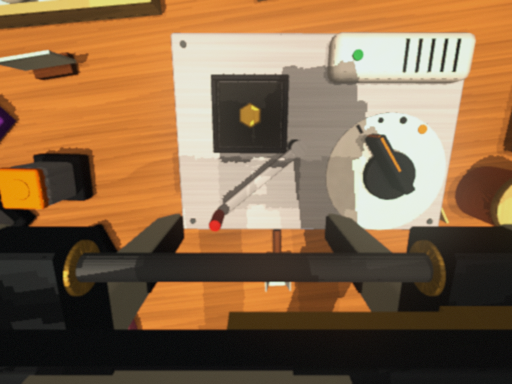

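The pocket is nearly under the camera (collar 212-289 × 74-154), with the peg top at (215,225) and the orange jar on the left at (45,185).

```bash
cat > mm.py <<'E'
from h import *
def mill(tag):
    f=np.load(f"pics/{tag}.npz"); s=np.load(f"pics/{tag}s.npy",allow_pickle=True).item(); p=f['p'];d=f['d']
    return p,d,s
yaw=-0.13; F=np.array([np.cos(yaw),np.sin(yaw)]); M=np.array([-np.sin(yaw),np.cos(yaw)])
fm=lambda P:np.c_[np.atleast_2d(P)[:,:2]@F,np.atleast_2d(P)[:,:2]@M].round(4)
E
python3 - <<'E'
from mm import *
p,d,s=mill("w3"); g=cv2.cvtColor(p,cv2.COLOR_RGB2GRAY).astype(float)
# scan profiles at collar mid rows/cols
print('row115 L',g[115,206:224].astype(int),'R',g[115,278:296].astype(int))
print('row135 R',g[135,278:296].astype(int))
print('col235 T',g[68:84,235].astype(int),'B',g[142:162,235].astype(int))
cv2.imwrite("pics/w3a.png",cv2.resize(p[:,:,::-1][65:235,190:310],None,fx=4,fy=3.5,interpolation=cv2.INTER_NEAREST)[:600])
hsv=cv2.cvtColor(p,cv2.COLOR_RGB2HSV)
X=cloud("wrist",d,s)
for nm,lo,hi,box in(('hub',(18,130,60),(35,255,255),(230,95,270,135)),('red',(0,150,60),(6,255,255),(190,190,240,235))):
    m=cv2.inRange(hsv,lo,hi); mm=np.zeros_like(m); x0,y0,x1,y1=box; mm[y0:y1,x0:x1]=m[y0:y1,x0:x1]
    v,u=np.nonzero(mm); print(nm,len(u),u.mean(),v.mean(),u.min(),u.max(),v.min(),v.max()); 
    Z=X[v,u]; print('  cloud',np.median(Z,0).round(4),'fm',fm(np.median(Z,0)))
for uv in [(183,44),(193,221),(430,221)]: P=onplane("wrist",uv,.1,s); print('screw',P.round(4),fm(P))
E
```

```text
row115 L [228 226 228 229 226 189 110  63  56  53  50  49  57  58  53  50  50  50] R [ 37  38  41  44  41  39  39  37  45  73 112 131 133 132 134 134 133 134]
row135 R [ 41  40  49  48  38  39  39  39  56  97 129 137 136 135 135 137 135 136]
col235 T [228 227 227 226 229 217 154  85  67  69  62  57  62  84  77  64] B [ 46  48  48  49  52  53  49  48  49  47  68 120 141 134 109  96  91  91
  92 102]
hub 378 249.6904761904762 114.72751322751323 239 260 103 127
  cloud [ 0.6241 -0.0771  0.1098] fm [[0.6288 0.0045]]
red 166 215.6024096385542 221.8132530120482 209 222 211 230
  cloud [ 0.5143 -0.0252  0.1768] fm [[0.5132 0.0417]]
screw [[ 0.7156 -0.0083  0.1   ]] [[0.7107 0.0845]]
screw [[0.4929 0.0206 0.1   ]] [[0.4861 0.0843]]
screw [[ 0.4507 -0.3075  0.1   ]] [[ 0.4868 -0.2465]]
```

View pics/w3a.png

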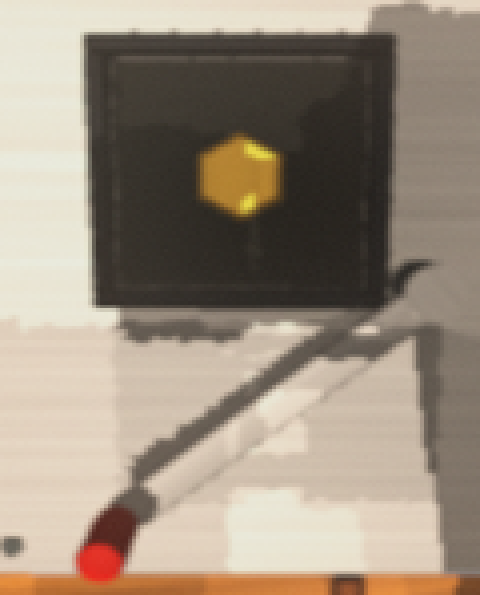

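```bash
python3 - <<'E'
from mm import *
p,d,s=mill("w3")
P=onplane("wrist",[(211.6,115),(287.3,115),(235,74.1),(235,152.5)],.118,s); q=fm(P); print(q, 'size',q[0,1]-q[1,1],q[2,0]-q[3,0],'ctr',(q[2,0]+q[3,0])/2,(q[0,1]+q[1,1])/2)
print('hub',fm(onplane("wrist",(249.9,115),.110,s)))
# peg top
print('pegtop',fm(onplane("wrist",(215,225),.178,s)))
# pivot: circle at end of bar  (from w3a: (420,290)->u=190+420/4, v=65+290/3.5)
print('pivot',fm(onplane("wrist",(190+415/4,65+295/3.5),.142,s)))
p2,d2,s2=mill("w2")
print('w2 pivot',fm(onplane("wrist",(80+373/3,20+285/3),.142,s2)),'peg',fm(onplane("wrist",(80+90/3,20+512/3),.178,s2)))
# dial: disc centre in w2b (262,348)/4
for tag,u,v in(("w2",240+262/4,60+348/4),):
    pp,dd,ss=mill(tag); P=onplane("wrist",(u,v),.118,ss); print('dial',tag,P.round(4),fm(P))
    print('tip',fm(onplane("wrist",(240+170/4,60+175/4),.152,ss)),'plate bar', fm(onplane("wrist",(240+138/4,60+153/4),.102,ss)),'orange',fm(onplane("wrist",(240+397/4,60+160/4),.102,ss)))
g=cv2.cvtColor(p,cv2.COLOR_RGB2GRAY); 
E
```

```text
[[ 0.6283  0.0505]
 [ 0.6284 -0.0407]
 [ 0.6742  0.0216]
 [ 0.5833  0.0229]] size 0.0912 0.09089999999999998 ctr 0.62875 0.004900000000000002
hub [[0.6286 0.0044]]
pegtop [[0.5106 0.0417]]
pivot [[ 0.5896 -0.0465]]
w2 pivot [[ 0.5897 -0.0545]] peg [[0.5101 0.0409]]
dial w2 [[ 0.5269 -0.2446  0.118 ]] [[ 0.5542 -0.1743]]
tip [[ 0.6024 -0.1403]] plate bar [[ 0.6123 -0.1351]] orange [[ 0.6115 -0.2158]]
```

Call:
carry_out(series=[1,0.4,0,-1,0,0,0,1,0.4,0,-1,0,0,0,1,0.4,0,-1,0,0,0,1,0.4,0,-1,0,0,0,1,0.4,0,-1,0,0,0,1,0.4,0,-1,0,0,0,1,0.4,0,-1,0,0,0,1,0.4,0,-1,0,0,0,1,0.4,0,-1,0,0,0,1,0.4,0,-1,0,0,0])

```text
time_s: 5.2
tcp_pos: [0.4962, 0.1321, 0.3028]
ee_rot: [-1.569, 0.0, 3.007]
ft_force: [0.1, -0.0, 0.4]
width: 0.0926
```

Call:
carry_out(series=[1,0.3,0,-1,0,0,0,1,0.3,0,-1,0,0,0,1,0.3,0,-1,0,0,0,1,0.3,0,-1,0,0,0,1,0.3,0,-1,0,0,0,1,0,0,0,0,0,0])

```text
time_s: 5.8
tcp_pos: [0.479, 0.2382, 0.3027]
ee_rot: [-1.571, -0.0, 3.014]
ft_force: [0.3, 0.3, -0.0]
width: 0.093
```

```bash
python3 - <<'E'
from h import *
s,p,d=snap("wrist","w4"); print(np.round(s['tcp_pos'],4),np.round(s['ee_rot'],4),np.round(s['joint_positions'],2),s['time_s'])
np.save("pics/w4s.npy",s,allow_pickle=True)
E
```

```text
[0.479  0.2382 0.3027] [-1.5714e+00 -4.0000e-04  3.0137e+00] [-0.36  0.38 -0.2   1.64  0.08  1.13 -2.28] 5.8
```

View pics/w4.png

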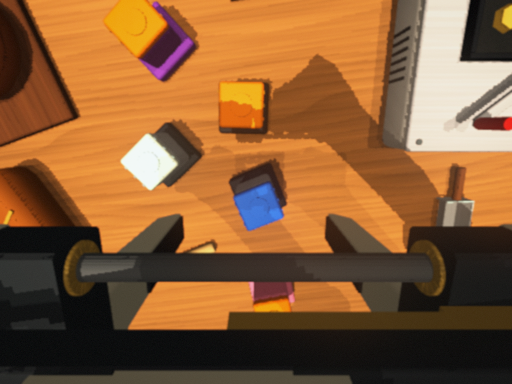

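Orange jar with black foot: lid at (219-266, 80-130). White is at (160,160) and blue at (257,198). Jaws left-right along the image are clear of both.

```bash
python3 - <<'E'
from mm import *
p,d,s=mill("w4"); hsv=cv2.cvtColor(p,cv2.COLOR_RGB2HSV)
m=cv2.inRange(hsv,(8,190,140),(24,255,255)); mm=np.zeros_like(m); mm[72:140,210:272]=m[72:140,210:272]
mm=cv2.morphologyEx(mm,cv2.MORPH_CLOSE,np.ones((5,5)))
n,l,st,c=cv2.connectedComponentsWithStats(mm); k=1+np.argmax(st[1:,4]); print(st[k],c[k])
ct=max(cv2.findContours((l==k).astype(np.uint8),0,1)[0],key=cv2.contourArea)[:,0,:]
W=onplane("wrist",ct,.104,s)[:,:2].astype(np.float32)
r=cv2.minAreaRect(W*1000); print('lid rect mm',r)
k2=(p.max(2)<100).astype(np.uint8); z=np.zeros_like(k2); z[72:145,210:272]=k2[72:145,210:272]
z=z|(l==k).astype(np.uint8)
ct=max(cv2.findContours(z,0,1)[0],key=cv2.contourArea)[:,0,:]
for zz in(.028,.004,0): print('foot',zz,cv2.minAreaRect(onplane("wrist",ct,zz,s)[:,:2].astype(np.float32)*1000))
cv2.imwrite("pics/w4a.png",cv2.resize(p[:,:,::-1][65:145,200:285],None,fx=7,fy=7,interpolation=cv2.INTER_NEAREST))
E
```

```text
[ 210   72   62   68 3349] [237.96058525 102.39205733]
lid rect mm ((565.9727783203125, 244.42897033691406), (77.90811157226562, 79.87528228759766), 82.64019775390625)
foot 0.028 ((570.9436645507812, 247.5540008544922), (94.78892517089844, 97.18241119384766), 82.64055633544922)
foot 0.004 ((572.5131225585938, 248.54051208496094), (100.11976623535156, 102.64775848388672), 82.6402359008789)
foot 0 ((572.7749633789062, 248.7052764892578), (101.00821685791016, 103.55870819091797), 82.64056396484375)
```

View pics/w4a.png

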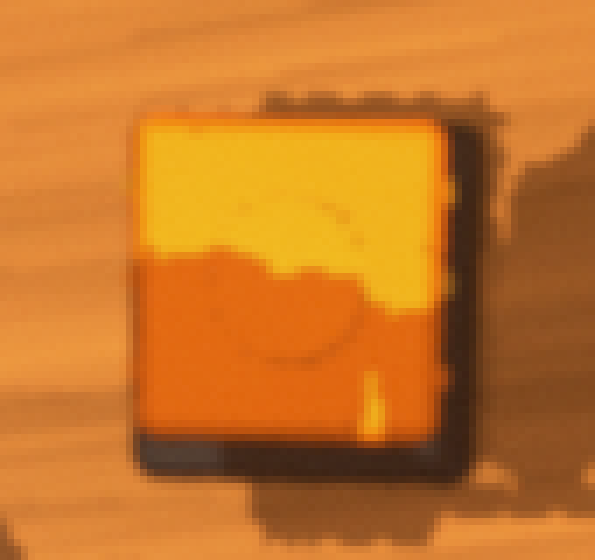

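```bash
python3 - <<'E'
from mm import *
p,d,s=mill("w4"); X=cloud("wrist",d,s)
C=np.array([(137,119),(446,121),(440,440),(134,437)])/7-.5+[200,65]
P=onplane("wrist",C,.104,s); print(P.round(4), P.mean(0).round(4)); 
e=np.diff(np.r_[P,P[:1]],axis=0)[:,:2]; print(np.linalg.norm(e,axis=1).round(4), (np.arctan2(e[:,1],e[:,0])%(np.pi/2)).round(3))
z=((X[...,2]>.08)&(d>0)).astype(np.uint8); b=np.zeros_like(z); b[70:140,205:275]=z[70:140,205:275]
ct=max(cv2.findContours(b,0,1)[0],key=cv2.contourArea)[:,0,:]
r=cv2.minAreaRect(onplane("wrist",ct,.104,s)[:,:2].astype(np.float32)*1000); print(r, 'lid z',np.median(X[b>0][:,2]))
z=((X[...,2]>.012)&(d>0)).astype(np.uint8); b=np.zeros_like(z); b[70:140,205:275]=z[70:140,205:275]
ct=max(cv2.findContours(b,0,1)[0],key=cv2.contourArea)[:,0,:]; print(cv2.boundingRect(ct))
# foot right-bottom corner at z .028
print('foot RB',onplane("wrist",np.array((474,481))/7-.5+[200,65],.028,s))
c=P.mean(0); print('expected foot',)
E
```

```text
[[0.5981 0.266  0.104 ]
 [0.5909 0.2126 0.104 ]
 [0.5372 0.2201 0.104 ]
 [0.5449 0.2751 0.104 ]] [0.5678 0.2434 0.104 ]
[0.0539 0.0542 0.0555 0.0541] [1.436 1.43  1.433 1.401]
((568.1812744140625, 242.90919494628906), (56.799224853515625, 54.677589416503906), 82.64051818847656) lid z 0.10389906897768522
(218, 81, 52, 53)
foot RB [[0.5262155  0.21160037 0.028     ]]
expected foot
```

Call:
carry_out(series=[1,-0.88,0.7,-0.16,0,0,0,1,-0.88,0.7,-0.16,0,0,0,1,-0.88,0.7,-0.16,0,0,0,1,-0.88,0.7,-0.16,0,0,0,1,-0.88,0.7,-0.16,0,0,0,1,0,1,0,0,0,0,1,0,1,0,0,0,0,1,0,1,0,0,0,0,1,0,0,0,0,0,0])

```text
time_s: 6.75
tcp_pos: [0.568, 0.2372, 0.1698]
ee_rot: [-1.565, -0.005, 3.008]
ft_force: [-0.4, -1.3, -0.6]
width: 0.0934
```

```bash
python3 - <<'E'
from h import *
s,p,d=snap("wrist","w5"); print(np.round(s['tcp_pos'],4),np.round(s['ee_rot'],4),np.round(s['joint_positions'],2),s['time_s'])
E
```

```text
[0.568  0.2372 0.1698] [-1.5647 -0.0048  3.0075] [-0.33  0.63 -0.17  1.6   0.13  0.93 -2.25] 6.75
```

View pics/w5.png

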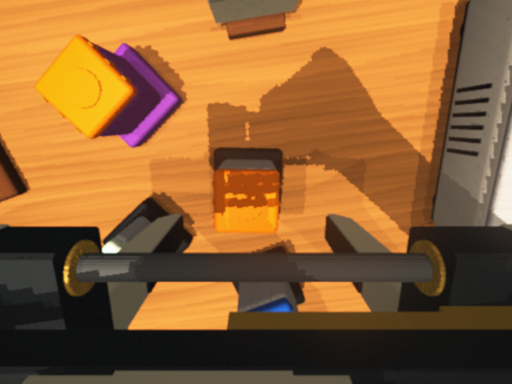

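Jar lid between the open fingers at (247,200), a little left of the finger midline (254). I'll correct sideways and descend.

Call:
carry_out(series=[1,0,0.5,-0.3,0,0,0,1,0,0.9,0,0,0,0,1,0,0.9,0,0,0,0,1,0,0.9,0,0,0,0,1,0,0.9,0,0,0,0,1,0,0.8,0,0,0,0,1,0,0,0,0,0,0], grip_force=40)

```text
time_s: 7.5
tcp_pos: [0.5689, 0.2472, 0.0732]
ee_rot: [-1.569, -0.002, 3.011]
ft_force: [-0.4, 0.5, -0.0]
width: 0.0929
```

```bash
python3 - <<'E'
from h import *
s,p,d=snap("wrist","w6"); print({k:np.round(v,4) for k,v in s.items()})
E
```

```text
{'time_s': np.float64(7.5), 'joint_positions': array([-0.3548,  0.7555, -0.1519,  1.6677,  0.156 ,  0.7333, -2.2835]), 'qd': array([ 0.0013, -0.0318, -0.0056, -0.0293, -0.0043,  0.0211,  0.0031]), 'effort': array([-1.1690e-01, -4.6822e+01, -1.4847e+00, -1.2572e+01,  5.1500e-02,
       -2.4800e-01, -1.3000e-02]), 'tcp_pos': array([0.5689, 0.2472, 0.0732]), 'ee_rot': array([-1.5689e+00, -2.4000e-03,  3.0114e+00]), 'ft_force': array([-0.3778,  0.4552, -0.0317]), 'wrist_torque': array([ 0.0377,  0.0682, -0.0112]), 'width': np.float64(0.0929)}
```

View pics/w6.png

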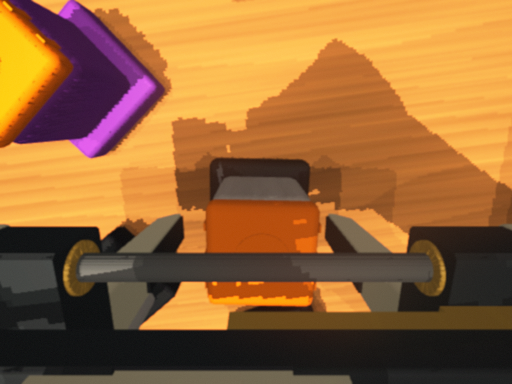

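Jar is between the pads (lid 206-318, middle 262 against 255). Nudge 4 mm and close.

Call:
carry_out(series=[1,0,0,0.2,0,0,0,1,0,0,0,0,0,0,0,0,0,0,0,0,0,0,0,0,0,0,0,0,0,0,0,0,0,0,0,0,0,0,0,0,0,0,0,0,0,0,0,0,0], grip_force=40)

```text
time_s: 8.25
tcp_pos: [0.5691, 0.2439, 0.0747]
ee_rot: [-1.571, -0.0, 3.012]
ft_force: [0.5, -0.2, -0.0]
width: 0.0577
```

Call:
carry_out(series=[0,0,0,0,0,0,0,0,0,-0.5,0,0,0,0,0,0,-1,0,0,0,0,0,0,-1,0,0,0,0,0,0,-1,0,0,0,0,0,0,-1,0,0,0,0,0,0,-1,0,0,0,0,0,0,-1,0,0,0,0,0,0,-1,0,0,0,0,0,0,-0.5,0,0,0,0])

```text
time_s: 9.25
tcp_pos: [0.5691, 0.2439, 0.236]
ee_rot: [-1.571, 0.001, 3.011]
ft_force: [0.3, 0.2, -5.7]
width: 0.0557
```

Call:
carry_out(series=[0,-0.6,0,1,0,0,0,0,-0.6,0,1,0,0,0,0,-0.6,0,1,0,0,0,0,-0.6,0,1,0,0,0,0,-0.6,0,1,0,0,0,0,-0.6,0,1,0,0,0,0,-0.6,0,1,0,0,0,0,-0.6,0,1,0,0,0,0,0,0,1,0,0,0,0,0,0,1,0,0,0])

```text
time_s: 10.25
tcp_pos: [0.6374, 0.032, 0.2331]
ee_rot: [-1.57, -0.003, 3.011]
ft_force: [0.7, 0.1, -5.4]
width: 0.0564
```

Call:
carry_out(series=[0,0,0,1,0,0,0,0,0,0,1,0,0,0,0,0,0,1,0,0,0,0,0,0,1,0,0,0,0,0,0,1,0,0,0,0,0,0,0,0,0,0,0,0,0,0,0,0,0])

```text
time_s: 10.95
tcp_pos: [0.6246, -0.0661, 0.2338]
ee_rot: [-1.571, -0.002, 3.01]
ft_force: [0.8, 0.9, -5.2]
width: 0.0559
```

```bash
python3 - <<'E'
from mm import *
s,p,d=snap("wrist","w7"); print({k:np.round(v,4) for k,v in s.items() if k not in('effort','qd')}); print(fm(s['tcp_pos']))
np.save("pics/w7s.npy",s,allow_pickle=True)
snap("scene","s7")
E
```

```text
{'time_s': np.float64(10.95), 'joint_positions': array([ 0.1716,  0.5848, -0.1707,  1.4851,  0.1054,  1.0831, -1.7231]), 'tcp_pos': array([ 0.6246, -0.0661,  0.2338]), 'ee_rot': array([-1.5714e+00, -2.3000e-03,  3.0102e+00]), 'ft_force': array([ 0.8339,  0.8868, -5.2466]), 'wrist_torque': array([ 0.0962,  0.0571, -0.0003]), 'width': np.float64(0.0559)}
[[0.6279 0.0154]]
```

View pics/w7.png

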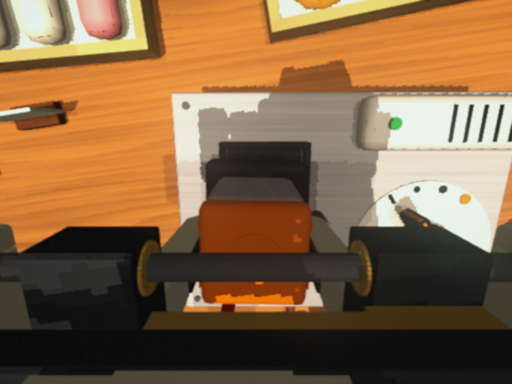

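View pics/s7.png

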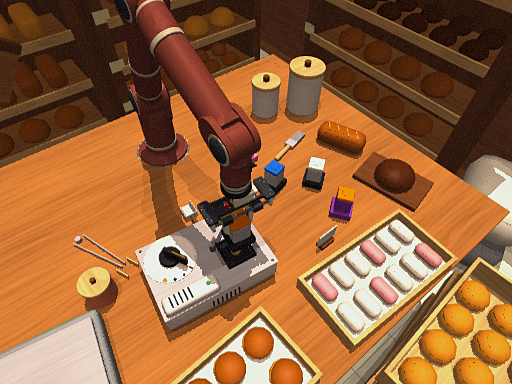

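Jar held upright above the pocket: lid (200-310, 200-303), foot edge near row 162, collar behind it at row 142.

```bash
python3 - <<'E'
from mm import *
p,d,s=mill("w7"); g=cv2.cvtColor(p,cv2.COLOR_RGB2GRAY).astype(int); X=cloud("wrist",d,s)
print('col250 rows135-210',g[135:210,250]); print('z',X[138:215:4,250,2].round(3))
print('row215',p[215,194:206,0],p[215,304:318,0])
cv2.imwrite("pics/w7a.png",cv2.resize(p[:,:,::-1][130:310,185:335],None,fx=4,fy=3.3,interpolation=cv2.INTER_NEAREST))
E
```

```text
col250 rows135-210 [144 143 144 145 145 137  99  55  40  42  42  39  39  37  39  39  39  39
  35  36  33  34  34  31  30  30  28  32  31  31  34  32  33  33  32  35
  31  32  31  31  31  34  45  55  60  58  60  59  60  57  58  58  57  59
  60  59  59  60  60  59  62  64  66  71  71  61  52  54  57  59  63  66
  68  69  69]
z [0.101 0.117 0.118 0.101 0.101 0.099 0.185 0.186 0.186 0.187 0.198 0.211
 0.221 0.232 0.241 0.246 0.258 0.261 0.263 0.263]
row215 [212 200 184 167 138 118 119 124 127 130 134 137] [132 131 128 124 123 120 111  90  65  52  46  42  42  40]
```

View pics/w7a.png

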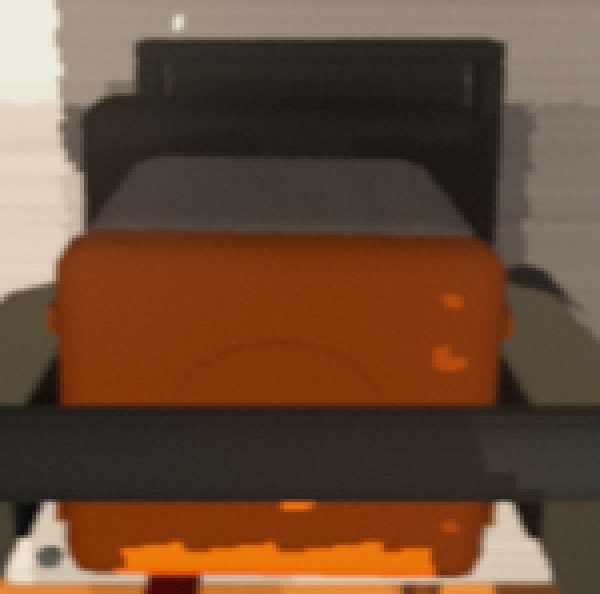

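```bash
python3 - <<'E'
from mm import *
p,d,s=mill("w7"); X=cloud("wrist",d,s)
print([(v,round(float(X[v,250,2]),3)) for v in range(156,166)])
j=[r for r in range(150,170) if X[r,250,2]>.15][0]-.5
z0=.2338-.0747
print('TCP',fm(s['tcp_pos']))
print('f foot far',fm(onplane("wrist",(250,j),z0+.028,s))-[.038,0], 'body bottom',fm(onplane("wrist",(250,177.3),z0+.028,s))-[.028,0],'lid far',fm(onplane("wrist",(250,200.3),z0+.104,s))-[.028,0],'lid near',fm(onplane("wrist",(250,130+575/3.3-.5),z0+.104,s))+[.028,0])
row=250
L=(185+60/4-.5,250);R=(185+502/4-.5,215)
print('lid lateral',fm(onplane("wrist",[(185+58/4-.5,215),(185+504/4-.5,215)],z0+.104,s)))
print('foot left',fm(onplane("wrist",(185+85/4-.5,165),z0+.028,s)))
q=fm(onplane("wrist",[(185+137/4-.5,145),(185+504/4-.5,145)],.118,s)); print('collar L,R',q,'far',fm(onplane("wrist",(250,140.9),.118,s)))
E
```

```text
[(156, 0.102), (157, 0.101), (158, 0.099), (159, 0.169), (160, 0.176), (161, 0.182), (162, 0.185), (163, 0.186), (164, 0.187), (165, 0.187)]
TCP [[0.6279 0.0154]]
f foot far [[0.6294 0.0184]] body bottom [[0.6253 0.0185]] lid far [[0.6293 0.0173]] lid near [[0.6289 0.0177]]
lid lateral [[ 0.65    0.0419]
 [ 0.6499 -0.0117]]
foot left [[0.6626 0.0513]]
collar L,R [[ 0.6719  0.0501]
 [ 0.6718 -0.0401]] far [[0.6758 0.0194]]
```

Call:
carry_out(series=[0,0,0,0.5,0,0,0,0,0,0.8,0,0,0,0,0,0,0,0,0,0,0,0,0,0,0,0,0,0])

```text
time_s: 11.45
tcp_pos: [0.6238, -0.0756, 0.2185]
ee_rot: [-1.571, -0.001, 3.012]
ft_force: [-0.1, 0.8, -5.5]
width: 0.0562
```

```bash
python3 - <<'E'
from mm import *
s,p,d=snap("wrist","w8"); print({k:np.round(v,4) for k,v in s.items() if k not in('effort','qd')}); print(fm(s['tcp_pos']))
E
```

```text
{'time_s': np.float64(11.45), 'joint_positions': array([ 0.1858,  0.5983, -0.1693,  1.5059,  0.1093,  1.0478, -1.7097]), 'tcp_pos': array([ 0.6238, -0.0756,  0.2185]), 'ee_rot': array([-1.5711e+00, -1.2000e-03,  3.0121e+00]), 'ft_force': array([-0.1209,  0.7592, -5.4665]), 'wrist_torque': array([-0.001 , -0.014 ,  0.0007]), 'width': np.float64(0.0562)}
[[0.6283 0.0059]]
```

Call:
carry_out(series=[0,0,0.6,0.03,0,0,0,0,0,0.6,0,0,0,0,0,0,0.3,0,0,0,0,0,0,0,0,0,0,0,0,0,0,0,0,0,0])

```text
time_s: 12.0
tcp_pos: [0.6238, -0.0765, 0.1883]
ee_rot: [-1.571, -0.001, 3.012]
ft_force: [-0.0, -1.0, -5.4]
width: 0.0558
```

Call:
carry_out(series=[0,0,0.2,0,0,0,0,0,0,0.2,0,0,0,0,0,0,0.1,0,0,0,0,0,0,0,0,0,0,0])

```text
time_s: 12.4
tcp_pos: [0.6243, -0.0767, 0.1781]
ee_rot: [-1.571, 0.0, 3.012]
ft_force: [1.0, -0.4, -5.9]
width: 0.0557
```

Call:
carry_out(series=[0,0,0.1,0,0,0,0,0,0,0.1,0,0,0,0,0,0,0,0,0,0,0])

```text
time_s: 12.7
tcp_pos: [0.6243, -0.0766, 0.175]
ee_rot: [-1.571, 0.001, 3.011]
ft_force: [1.7, 0.4, -2.0]
width: 0.056
```

Call:
carry_out(series=[0,0,0.05,0,0,0,0,0,0,0,0,0,0,0,1,0,0,0,0,0,0,1,0,0,0,0,0,0,1,0,0,0,0,0,0,1,0,0,0,0,0,0,1,0,0,0,0,0,0,1,0,0,0,0,0,0])

```text
time_s: 13.5
tcp_pos: [0.624, -0.0765, 0.1736]
ee_rot: [-1.571, -0.0, 3.011]
ft_force: [0.4, -0.3, -0.2]
width: 0.0923
```

```bash
python3 - <<'E'
from mm import *
s,p,d=snap("wrist","w9"); print({k:np.round(v,4) for k,v in s.items() if k not in('effort','qd')}); print(fm(s['tcp_pos']))
X=cloud("wrist",d,s); print('lid z',np.median(X[215:240,230:280,2]))
E
```

```text
{'time_s': np.float64(13.5), 'joint_positions': array([ 0.184 ,  0.6429, -0.1636,  1.5599,  0.1203,  0.9489, -1.7187]), 'tcp_pos': array([ 0.624 , -0.0765,  0.1736]), 'ee_rot': array([-1.5709e+00, -1.0000e-04,  3.0114e+00]), 'ft_force': array([ 0.3862, -0.3417, -0.2077]), 'wrist_torque': array([ 0.1148,  0.0118, -0.0415]), 'width': np.float64(0.0923)}
[[0.6286 0.005 ]]
lid z 0.20393488239348198
```

View pics/w9.png

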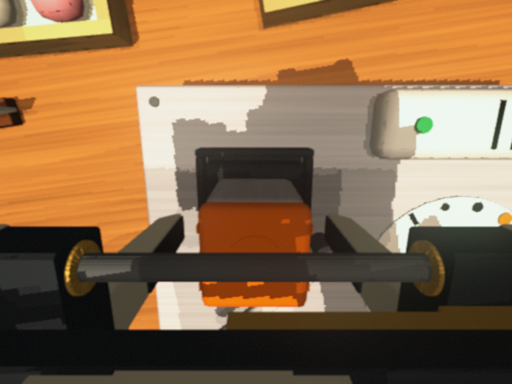

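Jar is seated: lid measured at z 0.204, as required. Now up, close, and go in front of the peg.

Call:
carry_out(series=[1,0,-1,0,0,0,0,1,0,-1,0,0,0,0,1,0,-1,0,0,0,0,1,0,-1,0,0,0,0,0,0.9,0,-0.3,0,0,0,0,0.9,0,-0.3,0,0,0,0,0.9,0,-0.3,0,0,0,0,0.9,0,-0.3,0,0,0,0,0.9,0,-0.3,0,0,0,0,0.9,0,-0.3,0,0,0])

```text
time_s: 14.55
tcp_pos: [0.5209, -0.0265, 0.2538]
ee_rot: [-1.571, 0.0, 3.011]
ft_force: [-0.3, 0.5, 0.5]
width: 0.0495
```

Call:
carry_out(series=[0,0.9,0,-0.3,0,0,0,0,1,0,-0.4,0,0,0,0,0,0,0,0,0,0,0,0,0,0,0,0,0])

```text
time_s: 14.95
tcp_pos: [0.4863, -0.0082, 0.2541]
ee_rot: [-1.571, 0.002, 3.012]
ft_force: [-0.1, 0.0, 0.2]
width: 0.0177
```

```bash
python3 - <<'E'
from mm import *
s,p,d=snap("wrist","w10"); print({k:np.round(v,4) for k,v in s.items() if k not in('effort','qd')}); print(fm(s['tcp_pos']))
np.save("pics/w10s.npy",s,allow_pickle=True)
E
```

```text
{'time_s': np.float64(14.95), 'joint_positions': array([ 0.1193,  0.3442, -0.2008,  1.8479,  0.083 ,  0.956 , -1.8185]), 'tcp_pos': array([ 0.4863, -0.0082,  0.2541]), 'ee_rot': array([-1.5707e+00,  1.6000e-03,  3.0117e+00]), 'ft_force': array([-0.1479,  0.02  ,  0.211 ]), 'wrist_torque': array([ 0.0314,  0.0575, -0.0664]), 'width': np.float64(0.0177)}
[[0.4833 0.0549]]
```

View pics/w10.png

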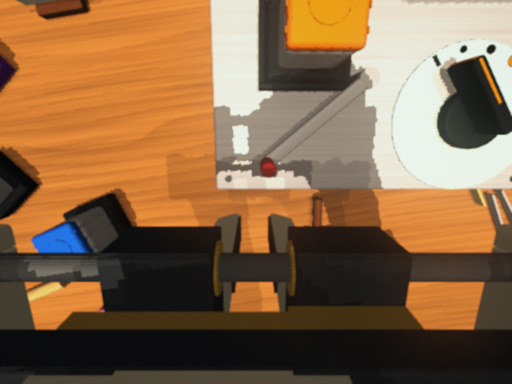

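Jar sits in the pocket, and the peg top (268,167) is just ahead of the closing fingers. Descend, then push.

Call:
carry_out(series=[0,0,0.9,0,0,0,0,0,0,0.9,0,0,0,0,0,0,0.9,0,0,0,0,0,0,0.9,0,0,0,0,0,0,0.9,0,0,0,0,0,0,0,0,0,0,0])

```text
time_s: 15.6
tcp_pos: [0.4851, -0.0088, 0.1615]
ee_rot: [-1.57, -0.005, 3.01]
ft_force: [0.3, -0.2, -0.5]
width: 0.0004
```

Call:
carry_out(series=[0,-0.5,0,-0.05,0,0,0,0,-0.5,0,-0.1,0,0,0,0,-0.5,0,-0.1,0,0,0,0,-0.5,0,-0.1,0,0,0,0,-0.5,0,-0.1,0,0,0,0,-0.5,0,-0.1,0,0,0,0,-0.5,0,-0.1,0,0,0,0,0,0,0,0,0,0])

```text
time_s: 16.4
tcp_pos: [0.5593, -0.005, 0.1639]
ee_rot: [-1.57, 0.004, 3.011]
ft_force: [0.7, -0.1, 0.7]
width: 0.0006
```

```bash
python3 - <<'E'
from mm import *
s,p,d=snap("wrist","w11"); print({k:np.round(v,4) for k,v in s.items() if k not in('effort','qd')}); print(fm(s['tcp_pos']))
np.save("pics/w11s.npy",s,allow_pickle=True)
E
```

```text
{'time_s': np.float64(16.4), 'joint_positions': array([ 0.0832,  0.5558, -0.1748,  1.7755,  0.1275,  0.8177, -1.8544]), 'tcp_pos': array([ 0.5593, -0.005 ,  0.1639]), 'ee_rot': array([-1.5704,  0.0036,  3.0109]), 'ft_force': array([ 0.691 , -0.0862,  0.7401]), 'wrist_torque': array([0.0347, 0.0505, 0.0046]), 'width': np.float64(0.0006)}
[[0.5553 0.0676]]
```

View pics/w11.png

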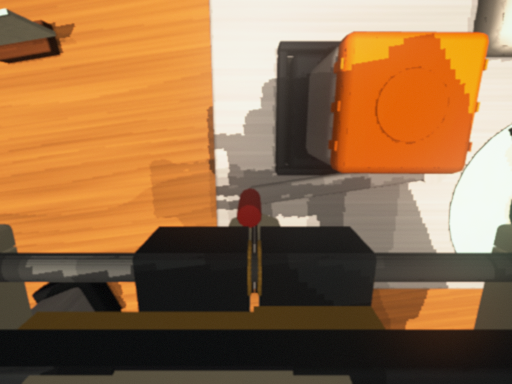

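The peg (249,207) is being pushed ahead of the fingers and the bar is nearly parallel to the jar front. Continue gently until it stops.

Call:
carry_out(series=[0,-0.3,0,-0.05,0,0,0,0,-0.3,0,0,0,0,0,0,-0.3,0,0,0,0,0,0,-0.2,0,0,0,0,0,0,0,0,0,0,0,0])

```text
time_s: 16.95
tcp_pos: [0.579, -0.006, 0.1635]
ee_rot: [-1.571, -0.0, 3.011]
ft_force: [-0.8, 0.6, -0.1]
width: 0.0009
```

Call:
carry_out(series=[0,-0.1,0,0,0,0,0,0,-0.1,0,0,0,0,0,0,0,0,0,0,0,0])

```text
time_s: 17.25
tcp_pos: [0.5792, -0.0061, 0.1635]
ee_rot: [-1.57, -0.008, 3.012]
ft_force: [-8.5, 1.2, 5.3]
width: 0.0006
```

```bash
python3 - <<'E'
from mm import *
s,p,d=snap("wrist","w12"); print({k:np.round(v,4) for k,v in s.items() if k not in('effort','qd')}); print(fm(s['tcp_pos']))
np.save("pics/w12s.npy",s,allow_pickle=True)
E
```

```text
{'time_s': np.float64(17.25), 'joint_positions': array([ 0.0834,  0.5883, -0.1746,  1.7095,  0.1263,  0.8628, -1.8458]), 'tcp_pos': array([ 0.5792, -0.0061,  0.1635]), 'ee_rot': array([-1.5699, -0.0081,  3.012 ]), 'ft_force': array([-8.5351,  1.1946,  5.2669]), 'wrist_torque': array([ 0.3842,  1.6442, -0.0033]), 'width': np.float64(0.0006)}
[[0.5751 0.0691]]
```

View pics/w12.png

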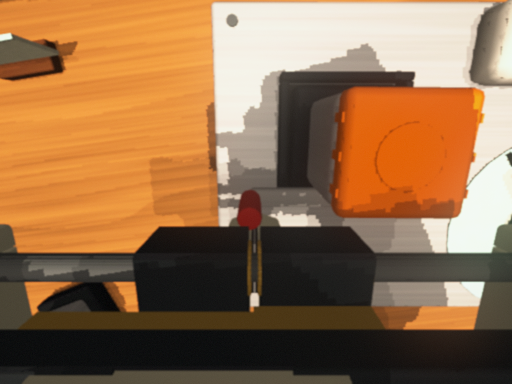

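The lever stopped at the expected place (peg f≈0.59) with 8.5 N push: shut. Back off, rise and go to the dial.

Call:
carry_out(series=[0,0.8,0,0,0,0,0,0,0.7,0,0,0,0,0,0,0.4,-1,0,0,0,0,0,0,-1,0,0,0,0,0,0,-1,0,0,0,0,0,0,-1,1,0,0,0,0,0,-1,1,0,0,0,0,0,0,1,0,0,0,0,0,0,1,0,0,0,0,0,0,1,0,0,0])

```text
time_s: 18.3
tcp_pos: [0.5327, -0.1026, 0.2643]
ee_rot: [-1.57, 0.003, 3.011]
ft_force: [-0.4, -0.5, 0.6]
width: 0.0007
```

Call:
carry_out(series=[0.5,0.2,0,1,0,0,0,0.5,0.2,0,1,0,0,0,0.5,0.2,0,1,0,0,0,0.5,0,0,1,0,0,0,0.5,0,0,1,0,0,0,0.5,0,0,1,0,0,0,0.5,0,0,0,0,0,0])

```text
time_s: 19.0
tcp_pos: [0.504, -0.2228, 0.2638]
ee_rot: [-1.567, 0.001, 3.005]
ft_force: [-0.5, -0.1, 0.2]
width: 0.046
```

```bash
python3 - <<'E'
from mm import *
s,p,d=snap("wrist","w13"); print({k:np.round(v,4) for k,v in s.items() if k not in('effort','qd')}); print(fm(s['tcp_pos']))
np.save("pics/w13s.npy",s,allow_pickle=True)
E
```

```text
{'time_s': np.float64(19.0), 'joint_positions': array([ 0.4745,  0.4321, -0.1483,  1.668 ,  0.0753,  1.0448, -1.4056]), 'tcp_pos': array([ 0.504 , -0.2228,  0.2638]), 'ee_rot': array([-1.5672e+00,  1.4000e-03,  3.0048e+00]), 'ft_force': array([-0.4816, -0.1141,  0.2005]), 'wrist_torque': array([ 0.0447,  0.0194, -0.0347]), 'width': np.float64(0.046)}
[[ 0.5286 -0.1556]]
```

View pics/w13.png

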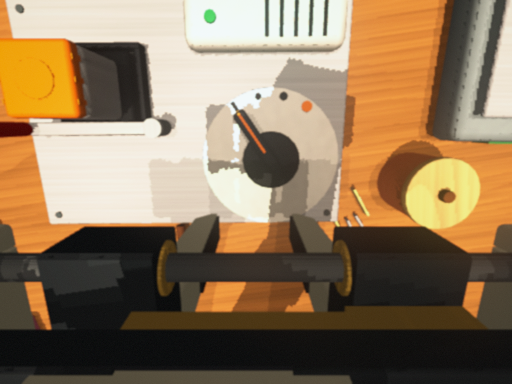

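The lever bar lies along the jar front (35-150, row 128), i.e. shut. The dial centre is at (270,159), with the handle tip near (237,112).

```bash
python3 - <<'E'
from mm import *
p,d,s=mill("w13"); g=p.max(2)
print('lever ends',fm(onplane("wrist",[(150,127),(36,129)],.138,s)))
m=(g<80).astype(np.uint8); b=np.zeros_like(m); b[100:192,215:305]=m[100:192,215:305]
n,l,st,c=cv2.connectedComponentsWithStats(b); k=1+np.argmax(st[1:,4]); print(st[k])
b=(l==k).astype(np.uint8); o=cv2.morphologyEx(b,cv2.MORPH_OPEN,cv2.getStructuringElement(2,(31,31)))
ct=max(cv2.findContours(o,0,1)[0],key=cv2.contourArea); (u,v),r=cv2.minEnclosingCircle(ct); print(u,v,r)
P=onplane("wrist",(u,v),.118,s); print('axis',P.round(4),fm(P),'rad mm',r/269*(.2638+.152-.118)*1000)
X=cloud("wrist",d,s); H=(X[...,2]>.138)&(X[...,2]<.16); H[:100]=0;H[185:]=0;H[:,:222]=0;H[:,:][:,300:]=0
v,u=np.nonzero(H); print(len(u)); W=onplane("wrist",np.c_[u,v],.152,s)[:,:2]
q=fm(W); print('handle f,m range',q.min(0),q.max(0)); vx=cv2.fitLine((q*1000).astype(np.float32),cv2.DIST_L2,0,.01,.01).ravel(); print('dir',vx,np.arctan2(vx[1],vx[0]))
# cowl
C=X[0:55,180:350]; k=(C[...,2]>.12)&(C[...,2]<.135); cc=fm(C[k]); print('cowl',np.percentile(cc,1,axis=0),np.percentile(cc,99,axis=0))
cv2.imwrite("pics/w13a.png",cv2.resize(p[:,:,::-1][80:200,195:345],None,fx=4,fy=4,interpolation=cv2.INTER_NEAREST))
E
```

```text
lever ends [[ 0.5909 -0.052 ]
 [ 0.5898  0.0624]]
[ 235  114   64   73 2427]
273.0 162.0 26.627153396606445
axis [[ 0.5242 -0.2474  0.118 ]] [[ 0.5519 -0.1773]] rad mm 29.477941566949433
1057
handle f,m range [ 0.5395 -0.1879] [ 0.6068 -0.1375]
dir [ 8.2558060e-01  5.6428427e-01  5.7403351e+02 -1.6175856e+02] 0.5995661
cowl [ 0.6679 -0.2442] [ 0.7062 -0.0923]
```

View pics/w13a.png

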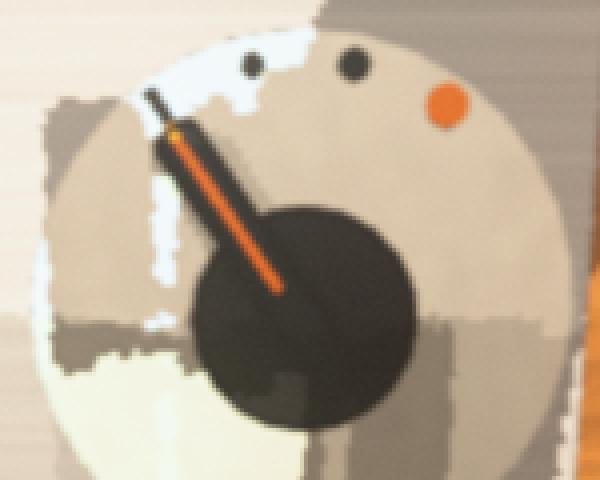

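Call:
carry_out(series=[0.5,0,0.5,0,0,-0.95,0,0.5,0,0.5,0,0,-0.95,0,0.5,0,0.5,0,0,-0.95,0,0.5,0,0.5,0,0,-0.95,0,0.5,0,0.5,0,0,-0.95,0,0.5,0,0.5,0,0,-0.95,0,0.5,0,0.5,0,0,-0.95,0,0.5,0,0.5,0,0,-0.95,0,0.5,0,0,0,0,0,0])

```text
time_s: 19.95
tcp_pos: [0.5043, -0.2165, 0.1826]
ee_rot: [-1.573, -0.001, -2.662]
ft_force: [-0.6, 0.6, -0.4]
width: 0.0465
```

```bash
cat >> mm.py <<'E'
def totool(target_fm,s):
    t=np.array(target_fm); w=t[0]*F+t[1]*M-s['tcp_pos'][:2]
    R_=R.from_euler('xyz',s['ee_rot']).as_matrix(); return (R_.T@np.r_[w,0]/.02).round(3)
E
python3 - <<'E'
from mm import *
s=readout.sense(); print(s['tcp_pos'].round(4),s['ee_rot'].round(4),fm(s['tcp_pos']),s['joint_positions'].round(2),s['time_s'])
print(totool((.5928,-.1485),s))
E
```

```text
[ 0.5043 -0.2165  0.1826] [-1.5733e+00 -7.0000e-04 -2.6616e+00] [[ 0.5281 -0.1493]] [ 0.56  0.53 -0.3   1.78  0.2   0.87 -0.92] 19.95
[-2.672 -0.006  1.82 ]
```

Call:
carry_out(series=[0.5,-0.9,0,0.6,0,0.1,0,0.5,-0.9,0,0.6,0,0,0,0.5,-0.9,0,0.6,0,0,0,0.5,0,0,0,0,0,0,0.5,0,0,0,0,0,0])

```text
time_s: 20.45
tcp_pos: [0.5691, -0.2248, 0.1839]
ee_rot: [-1.571, 0.0, -2.671]
ft_force: [0.7, 0.6, -0.2]
width: 0.0465
```

```bash
python3 - <<'E'
from mm import *
s,p,d=snap("wrist","w14"); print(s['tcp_pos'].round(4),s['ee_rot'].round(4),fm(s['tcp_pos']),s['joint_positions'].round(2),s['time_s'])
print(totool((.5928,-.1485),s))
E
```

```text
[ 0.5691 -0.2248  0.1839] [-1.5712e+00  1.0000e-04 -2.6714e+00] [[ 0.5934 -0.1491]] [ 0.51  0.62 -0.29  1.6   0.2   0.96 -0.94] 20.45
[ 0.01   0.    -0.043]
```

View pics/w14.png

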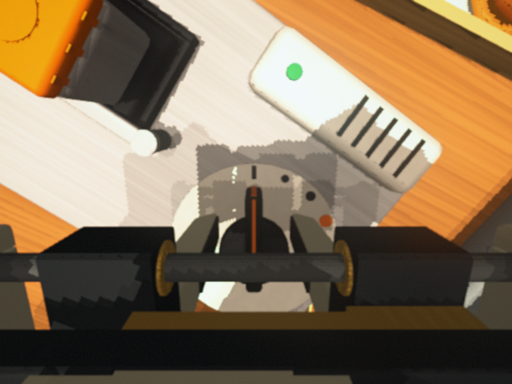

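The handle is centred between the fingers (col 254, upright in the picture). Descend and close.

Call:
carry_out(series=[0.5,0,0.8,0,0,0,0,0.5,0,0.8,0,0,0,0,0.5,0,0.7,0,0,0,0,0.5,0,0,0,0,0,0,0,0,0,0,0,0,0,0,0,0,0,0,0,0,0,0,0,0,0,0,0,0,0,0,0,0,0,0], grip_force=30)

```text
time_s: 21.3
tcp_pos: [0.5694, -0.2258, 0.1383]
ee_rot: [-1.57, 0.001, -2.672]
ft_force: [-0.0, -0.0, -0.2]
width: 0.0187
```

```bash
python3 - <<'E'
from mm import *
s=readout.sense(); print(s['tcp_pos'].round(4),s['ee_rot'].round(4),fm(s['tcp_pos']),s['joint_positions'].round(2),s['time_s'],s['width'],s['ft_force'].round(1))
# plan: pose on arc, row by row, angle total 1.23, step
r=.046; n=16; th=.08
# step in tool frame before turn: -x = radial outward, z = clockwise tangent? shift along chord at half angle
L=2*r*np.sin(th/2); print('chord units',L/.02, 'x,z units', L*np.sin(th/2)/.02, L*np.cos(th/2)/.02)
E
```

```text
[ 0.5694 -0.2258  0.1383] [-1.5700e+00  8.0000e-04 -2.6718e+00] [[ 0.5939 -0.1501]] [ 0.51  0.67 -0.27  1.64  0.22  0.86 -0.96] 21.3 0.018741580400049827 [-0.  -0.  -0.2]
chord units 0.18395093725851713 x,z units 0.0073560755039754145 0.18380379612909717
```

Call:
carry_out(series=[0,0,0,0,0,0,0,0,0,0,0,0,0,0,0,0.01,0,0.18,0,1,0,0,0.01,0,0.18,0,1,0,0,0.01,0,0.19,0,1,0,0,0.01,0,0.18,0,1,0,0,0.01,0,0.19,0,1,0,0,0,0,0,0,0,0])

```text
time_s: 22.1
tcp_pos: [0.5737, -0.2424, 0.1381]
ee_rot: [-1.572, -0.0, -3.071]
ft_force: [-2.0, 3.0, 4.2]
width: 0.0125
```

```bash
cat > st.py <<'E'
from mm import *
s=readout.sense(); q=fm(s['tcp_pos'])[0]-[.5548,-.1745]
print(s['tcp_pos'].round(4),s['ee_rot'].round(4),'r',np.hypot(*q).round(4),'sel by pos',(.6-np.arctan2(q[1],q[0])).round(3),'by yaw',round((0.6-((s['ee_rot'][2]-np.pi+.13+np.pi)%(2*np.pi)-np.pi)),3),s['time_s'],s['width'].round(4),s['ft_force'].round(1),s['wrist_torque'].round(2))
E
python3 st.py
```

```text
Traceback (most recent call last):
  File "st.py", line 3, in <module>
    print(s['tcp_pos'].round(4),s['ee_rot'].round(4),'r',np.hypot(*q).round(4),'sel by pos',(.6-np.arctan2(q[1],q[0])).round(3),'by yaw',round((0.6-((s['ee_rot'][2]-np.pi+.13+np.pi)%(2*np.pi)-np.pi)),3),s['time_s'],s['width'].round(4),s['ft_force'].round(1),s['wrist_torque'].round(2))
                                                                                                                                                                                                                       ^^^^^^^^^^^^^^^^
AttributeError: 'float' object has no attribute 'round'
```

Call:
carry_out(series=[0,0.01,0,0.18,0,1,0,0,0.01,0,0.19,0,1,0,0,0.01,0,0.18,0,1,0,0,0.01,0,0.19,0,1,0,0,0.01,0,0.18,0,1,0,0,0,0,0,0,0,0])

```text
time_s: 22.7
tcp_pos: [0.5713, -0.2606, 0.1381]
ee_rot: [-1.572, 0.0, 2.814]
ft_force: [-1.6, 3.0, 5.4]
width: 0.0129
```

```bash
sed -i "s/s\['width'\].round(4)/round(s['width'],4)/; s/s\['ee_rot'\]\[2\]-np.pi+.13+np.pi/s['ee_rot'][2]+.13/" st.py; python3 st.py
```

```text
[ 0.5713 -0.2606  0.1381] [-1.5719  0.      2.8138] r 0.0465 sel by pos 0.812 by yaw 0.798 22.7 0.0129 [-1.6  3.   5.4] [0.64 0.32 0.08]
```

Call:
carry_out(series=[0,0.01,0,0.18,0,1,0,0,0.01,0,0.19,0,1,0,0,0.01,0,0.18,0,1,0,0,0.01,0,0.19,0,1,0,0,0.01,0,0.18,0,1,0,0,0,0,0.03,0,0.2,0,0,0,0,0,0,0,0,0,0,0,0,0,0,0])

```text
time_s: 23.5
tcp_pos: [0.5616, -0.277, 0.1381]
ee_rot: [-1.572, 0.0, 2.4]
ft_force: [-1.1, 3.1, 5.5]
width: 0.0129
```

```bash
python3 st.py; python3 - <<'E'
from h import *
snap("wrist","w15");snap("scene","s15");snap("top","t15")
p=cv2.imread("pics/s15.png"); cv2.imwrite("pics/s15a.png",cv2.resize(p[130:330,120:360],None,fx=3,fy=3,interpolation=cv2.INTER_CUBIC))
p=cv2.imread("pics/t15.png"); cv2.imwrite("pics/t15a.png",cv2.resize(p[120:290,70:420],None,fx=2.2,fy=2.2,interpolation=cv2.INTER_CUBIC))
E
```

```text
[ 0.5616 -0.277   0.1381] [-1.5715e+00  1.0000e-04  2.4000e+00] r 0.0468 sel by pos 1.223 by yaw 1.212 23.5 0.0129 [-1.1  3.1  5.5] [0.77 0.24 0.19]
```

View pics/w15.png

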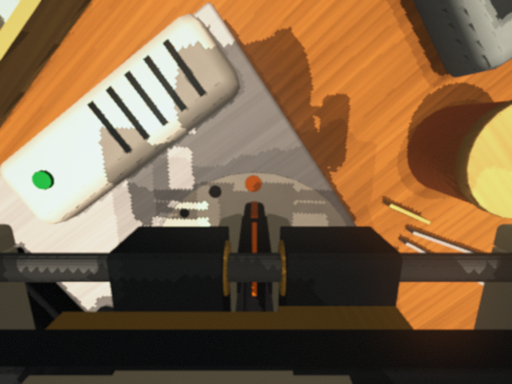

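View pics/s15a.png

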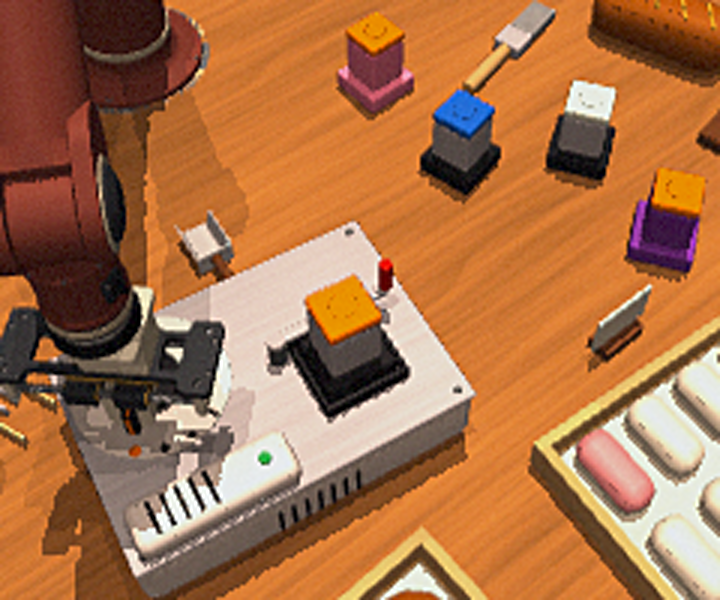

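View pics/t15a.png

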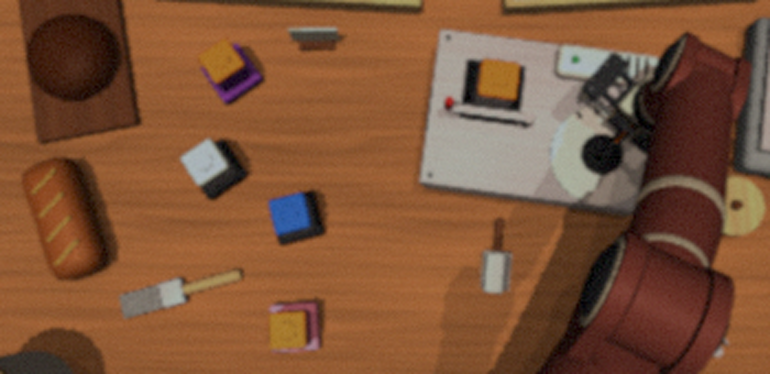

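The handle points at the orange dot (254,184), the jar is seated with the bar across its front, and the other things are in place. Hold for the required time, then hand in.

Call:
carry_out(series=[0,0,0,0,0,0,0,0,0,0,0,0,0,0,0,0,0,0,0,0,0,0,0,0,0,0,0,0,0,0,0,0,0,0,0,0,0,0,0,0,0,0])

```text
time_s: 24.25
tcp_pos: [0.5616, -0.277, 0.1381]
ee_rot: [-1.572, 0.0, 2.4]
ft_force: [-0.9, 3.5, 6.1]
width: 0.0128
```

```bash
python3 st.py; python3 -c "
from cell import ticket; print(ticket.job_done())"
```

```text
[ 0.5616 -0.277   0.1381] [-1.5716e+00  1.0000e-04  2.4000e+00] r 0.0468 sel by pos 1.223 by yaw 1.212 24.25 0.0128 [-0.9  3.5  6.1] [0.78 0.18 0.18]
the job is handed in; nothing more can be done
None
```

I put the orange-lidded jar fully home in the pocket and let it go, then swung the lever shut. I turned the dial to its third step and handed the job in at about 24 s with the gripper still holding it. The hand-in gave no verdict, so what follows is what I measured.

- **Jar:** after letting go, the lid measured 0.204 m above the table, which is the height for a seated jar. I centred it by measuring jar and collar in the same picture before lowering; I did not measure its centre again afterwards.
- **Lever:** it stopped against about 8.5 N with the peg at its expected shut position, and a later picture showed the bar lying along the front of the jar.
- **Dial:** the handle was gripped at 30 N and pointed at the orange dot. Its angle came out at 1.22 rad from the gripper's position and 1.21 rad from its turn, and stayed there for 0.7 s before hand-in.
- **Everything else:** in the last scene and top pictures the other jars and things looked to be where they started. I judged this by eye; the tongs and the copper tin were largely hidden by the arm in the top picture.

No check failed or disagreed. One early sideways reading of the pocket was about 2 mm off, so I measured it again from overhead before lowering the jar.

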